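Key the hoop former and draw the index plunger

TASK

Get the hoop-forming jig ready to turn: take the red-handled flat key out of the tool rack and slide its blade down into the slot in the former's cross-bar until it is fully home, upright, and let go of it. Then take hold of the sprung index plunger's knob, pull it straight back to its stop so that the pin is out of its hole in the turntable, and finish while still holding it there. Leave the two other tools in the rack, the bamboo hoop and the screwdriver where they are.

Things in the scene. Friction and masses are not known exactly. Their poses are not given: they have to be found in the camera images.
- key_grip (a point): Red-handled flat key (0.12 kg), upright in a rack slot, collar on the rack's top. Point: handle centre. z up, x along blade width, y through thickness. Handle 30 (x) x 16 (y) x 56 (z) mm; below it a brass collar 52 x 22 x 6 mm, underside 34 mm below this point; below that the blade, 34 wide, 4 thick, 36 long (last 8 mm: 24 wide, 2.2 thick). It fits the slot either way round.
- rack: Wooden tool rack, fixed, 215 (x) x 56 (y) x 45 (z) mm, origin at the centre of its underside on the bench. Three slots, each 44 mm (x) by 8 mm (y), in a row along its x at -65, 0 and +65 mm, each holding one of three tools alike but for handle colour (red, green, pale wood); which is where varies.
- jig: Hoop-forming jig, fixed. Origin: centre of its board's underside, on the bench. Board 170 (x) x 320 (y) x 18 mm. Grey turntable, 150 mm across, centred at y = +75, top 68 mm up; on it a bamboo ring 144 mm across, top 108 mm up, with a flush wooden cross-bar along y. On the -y side, at x = 0, a steel barrel (28 mm across, y -28 to -75, axis 55 mm up) carries the plunger; it is pulled along -y.
- slot (a point): Centre of the slot's mouth in the cross-bar's top face, 108 mm above the bench; axes as the jig's. The slot goes straight down 40 mm, is 44 mm long along y and 8 mm wide along x, mouth chamfered 2 mm. Key fully home: collar resting on the cross-bar, handle centre 34 mm above this point, blade width along the jig's y.
- knob_grip (a point): Centre of the plunger's black grip, 55 mm above the bench, at jig y = -95 mm, x = 0 when the pin is seated; moves with the plunger, axes as the jig's. Level cylinder along y, 22 mm across, 28 mm long, with a red end disc 34 mm across and 5 mm thick on its -y end, which keeps fingers from sliding off. Can be pinched from above across the jig's x.
- plunger (a joint): How far the index plunger is drawn back along the jig's -y, in m: 0 = seated, with its 10 mm pin 14 mm deep in the turntable's rim; 0.024 = against its stop, pin fully out. A spring pulls it back in with about 3 N when seated and 8 N at the stop.
- scraper: Green-handled scraper in the rack, same size and shape as the key; origin under the middle of its collar. To be left alone.
- splitter: Pale wooden-handled splitter with a dark blade in the rack, same size and shape as the key; origin under the middle of its collar. To be left alone.
- hoop: Loose bamboo hoop lying on the bench, 110 mm across, 50 mm tall, origin at the centre of its underside. To be left alone.
- screwdriver: Screwdriver with a green handle lying on the bench, 200 mm long along its x. To be left alone.
Things that resemble listed ones, but are neither listed nor needed, are in the scene too. There is more than one size of the part that bears key_grip; the job needs the middle-sized.

How it is judged:
On the way, in this order (a step that is already met when the one before it is completed fails the run):
1. the key is fully home in the former's slot and let go (z of key_grip in the frame of slot below 0.037 m and horizontal distance between key_grip and slot below 0.007 m and angle between key_grip's own z axis and vertical below 0.08 rad and contact force between the fingers and key below 0.1 N), for 0.2 s.
2. the plunger is drawn fully back by the fingers (value of joint plunger above 0.019 m and contact force between the fingers and plunger above 2 N), for 0.3 s.
At the end, for the whole second after the job is handed in: Fingers hold the plunger drawn back at least 19 of its 24 mm; the untouched key stands in the slot, collar within 3 mm of the cross-bar, within 7 mm of the slot centre and 0.08 rad of upright; other tools moved under 20 mm, hoop and screwdriver under 30 mm (all of step 1 and all of step 2 and contact force between the arm and key below 0.1 N and distance of each of scraper, splitter from where it was at the start of the episode below 0.02 m and distance of each of hoop, screwdriver from where it was at the start of the episode below 0.03 m); the arm keeps its last pose, push and grip.
It fails at once if the plunger is drawn more than 8 mm before the key is home in the slot (value of joint plunger above 0.008 m and (z of key_grip in the frame of slot above 0.04 m or horizontal distance between key_grip and slot above 0.01 m)).
It fails at once if another tool is moved by more than 20 mm (distance of any of scraper, splitter from where it was at the start of the episode above 0.02 m).
It fails at once if the hoop or screwdriver is moved by more than 30 mm (distance of any of hoop, screwdriver from where it was at the start of the episode above 0.03 m).
It also fails if it takes over 48 s, if anything falls off the work surface, if the arm or the gripper's body presses on something with over 40 N, if the wrist force passes 120 N, or if a joint passes its speed limit or range.

ROBOT

A 7-joint arm with a two-finger parallel gripper is mounted at the origin on the work surface. World frame = base frame: x ahead of the robot, y to its left, z up, the work surface at z = 0. Lengths are in m, angles in rad, forces in N, time in s.
With the tool pointing down it reaches from about 0.4 to 0.875 m from the base axis. Payload 19.3 kg.
Tool frame: the origin (TCP) lies at the very end of the fingers, on their centre line; the grasp point (between the pads) lies 19 mm behind it; z points along the fingers, y is the direction in which the jaws open and shut (so a half turn about z gives the same grasp; the last joint's range is limited). The gripper opens to 85 mm and grips with 20 to 120 N. Pads are 22 mm wide; open, the fingers measure 114 mm over their backs; the gripper's body (76 mm by 85 mm) begins 54 mm behind the grasp point. The pads swing forward as they close: fully open they stand 13 mm farther back than shut.
Start: joints at [-1.259, 0.521, -0.036, 1.599, 0.021, 1.021, -0.113], TCP at [0.233, 0.58, 0.231] pointing down, gripper open.
Joint ranges: [-2.91, 2.91], [-0.3, 2.13], [-1.5, 1.42], [0.17, 2.43], [-1.26, 4.41], [0.16, 1.93], [-2.52, 2.52]. Speed limits (rad/s): [1.89, 1.89, 2.39, 2.39, 3.01, 3.01, 3.01].

INTERFACE

Orientations are given as [roll, pitch, yaw] about the fixed x, y, z axes, in that order (R = Rz(yaw) Ry(pitch) Rx(roll)).
In Python, from workcell import telemetry, imaging, ticket gives the robot as it stands.
- The arm moves only by the tool carry_out, never from a script. Its argument "series" is a list of rows, each a list of 7 numbers: the shift along the tool's x, y, z in m, then the turn, a rotation vector about the tool's x, y, z in rad, then the closure in counts, from 0 (fully open) to 255 (shut). In form: [[tx, ty, tz, ax, ay, az, jaw], ...]. A call has 1 to 10 rows; each row is the pose to reach, as a shift and turn from the pose commanded when the call began, along the tool's axes at that moment; what a row does not reach only later rows make up. A row lasts 1/8 s, in which the tool goes at most 62.5 mm and 10.7 degrees, less where a joint would pass 70% of its speed; a pose out of reach is approached as far as the arm can. A call with a gripper value outside its range is refused whole. The fingers move at their own pace and stop on an object; "force" is the grip in N (left out, the last holds). Time passes only in rows, so rows that repeat a pose let the fingers close. It gives the time, the measured TCP pose, the force and the opening at its end, in the units of the state.
- telemetry.observe(): the state, without advancing time (a new reading comes with each control period).
- imaging.grab_frame(name): name is "side" or "top" or "wrist"; returns (picture, depth): 384x512x3 uint8, blue, green, red; 384x512 float32, m along the optical axis (not along the pixel's ray), 0 where there is no reading.
- imaging.camera_info(name): a dict with "mtx" (3x3 intrinsics, pixels), "extrinsics" (4x4, takes a point from camera to world coordinates); the wrist camera has in their place "hand_eye" (4x4, takes a point from camera to tool coordinates, whose origin is the TCP and whose axes are the flange's). Camera axes: x right, y down, z forward; pixel columns grow to the right and rows downward; lengths in m; the calibration is good to about 2 mm. A picture is of the moment at which its call begins: read the wrist's pose just before it. camera_info takes no time and is no camera call.
- ticket.job_done(): hands the job in, once; it reports no verdict.
The state is a dict: "clock": time; "qpos": joint angles; "qd": joint speeds; "joint_efforts": joint torques, N m; "position": TCP position; "tool_rot": TCP orientation; "force": force on the tool from outside, world axes, zero at the start; "moment": the same for the moment, N m; "grip_width": finger opening in m.
Only numpy, scipy, OpenCV 4.12 (cv2) and the standard library are available. Lean on these libraries where they do the work, as an engineer would, in place of code of your own. Each camera call takes 0.05 s, during which the arm holds its last target.

## Working session

There is one attempt and no reset: what is moved stays moved. The work goes in short steps, Python scripts to look and compute and a tool call to move; the robot and the scene stay as the last step left them, time stands still between calls to the robot, and variables do not carry over. Pictures are saved under pics/ and viewed, and the job is handed in when it is done.

Besides the shell and the picture viewer there is one more tool, called after "Emit:" as a command line: name --pt "numbers of a row" for each row, then --argument value for the rest. carry_out: Moves the arm, as the interface text tells. Its arguments: {"type":"object","properties":{"series":{"type":"array"},"force":{"type":"number"}},"required":["series"]}

```bash
mkdir -p pics; ls
cat > h.py <<'E'
import numpy as np, cv2
from workcell import telemetry, imaging, ticket
from scipy.spatial.transform import Rotation as R
def T_tool(s):
    T=np.eye(4);T[:3,:3]=R.from_euler('xyz',s['tool_rot']).as_matrix();T[:3,3]=s['position'];return T
def grab(n):
    s=telemetry.observe();p,d=imaging.grab_frame(n);c=imaging.camera_info(n)
    E=c['extrinsics'] if 'extrinsics' in c else T_tool(s)@np.array(c['hand_eye'])
    return p,d,np.array(c['mtx']),np.array(E)
def cloud(d,K,E):
    v,u=np.indices(d.shape);P=np.stack([(u-K[0,2])/K[0,0]*d,(v-K[1,2])/K[1,1]*d,d],-1)
    return P@E[:3,:3].T+E[:3,3]
def plane(u,v,K,E,z):
    r=E[:3,:3]@np.array([(u-K[0,2])/K[0,0],(v-K[1,2])/K[1,1],1.]);o=E[:3,3]
    return o+r*(z-o[2])/r[2]
E
python3 - <<'E'
from h import *
print(telemetry.observe())
for n in('side','top','wrist'):
    p,d,K,E=grab(n);cv2.imwrite(f'pics/{n}0.png',p);np.savez(f'{n}0.npz',p=p,d=d,K=K,E=E);print(n,K.round(1).tolist(),E.round(3).tolist())
E
```

```text
pics
{'clock': 0.0, 'qpos': array([-1.25921921,  0.52198683, -0.03628586,  1.60000465,  0.02119519,
        1.0211127 , -0.11278093]), 'qd': array([-1.17581860e-03,  1.13134306e-04,  6.95529969e-04,  8.41739741e-04,
        7.97260605e-05, -3.50520458e-04,  8.75922510e-04]), 'joint_efforts': array([-1.70594376e-03, -9.27103400e+01,  1.97887748e+00, -3.69923759e+01,
        1.77088729e-02,  8.21120484e-03, -3.31246054e-05]), 'position': array([0.23278585, 0.57966453, 0.23074434]), 'tool_rot': array([-3.14047005e+00,  9.77551396e-05,  2.75978609e+00]), 'force': array([ 0.14296403, -0.28790212,  0.37321177]), 'moment': array([ 0.0528646 , -0.00182284,  0.02375391]), 'grip_width': 0.0849693747698152}
side [[404.5, 0.0, 255.4], [0.0, 404.5, 193.2], [0.0, 0.0, 1.0]] [[0.772, -0.444, 0.455, 0.095], [-0.636, -0.543, 0.549, -0.581], [0.004, -0.713, -0.701, 0.818], [0.0, 0.0, 0.0, 1.0]]
top [[458.8, 0.0, 253.4], [0.0, 458.8, 188.3], [0.0, 0.0, 1.0]] [[-0.01, -0.995, 0.096, 0.443], [-1.0, 0.009, -0.013, -0.022], [0.012, -0.096, -0.995, 1.307], [0.0, 0.0, 0.0, 1.0]]
wrist [[308.4, 0.0, 255.0], [0.0, 308.4, 190.0], [0.0, 0.0, 1.0]] [[0.373, 0.892, 0.255, 0.169], [0.928, -0.358, -0.103, 0.606], [-0.001, 0.275, -0.961, 0.374], [0.0, 0.0, 0.0, 1.0]]
```

View pics/side0.png

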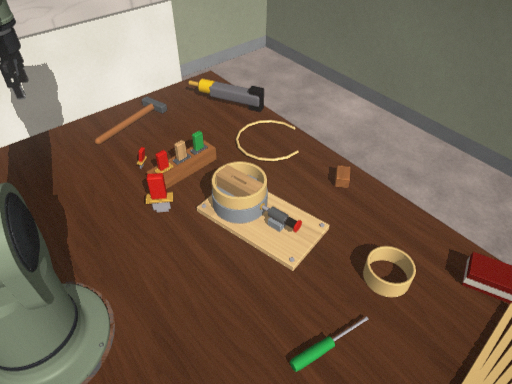

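View pics/top0.png

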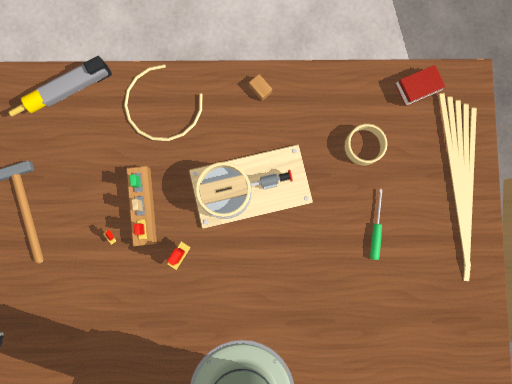

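View pics/wrist0.png

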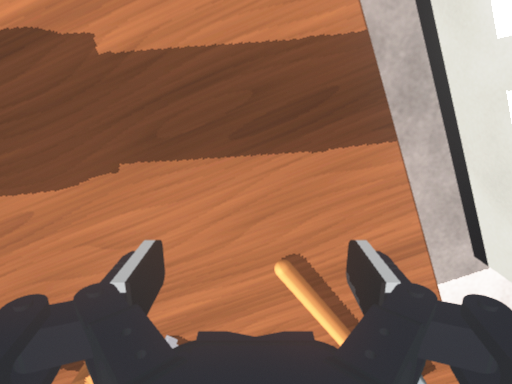

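The rack stands at top-view (140,205), with green at (135,181), pale wood at (138,205) and red at (140,229). The red decoys are a large one at (178,256) and a small one at (110,237), so the rack one is the middle size. The jig's slot is at about (223,189) and the red disc at (290,176). Next I'll measure these.

Run:
```python
from h import *
for n in('top','side'):
    f=np.load(n+'0.npz');p,d,K,E=f['p'],f['d'],f['K'],f['E'];C=cloud(d,K,E)
    hsv=cv2.cvtColor(p,cv2.COLOR_BGR2HSV);h,s,v=[hsv[...,i].astype(int) for i in range(3)]
    print('==',n)
    for nm,m in(('red',((h<5)|(h>175))&(s>200)&(v>90)),('green',(h>50)&(h<75)&(s>150)),('yel',(h>18)&(h<28)&(s>200))):
        k,l,st,c=cv2.connectedComponentsWithStats(m.astype(np.uint8))
        for i in range(1,k):
            if st[i,4]<12: continue
            P=C[l==i];P=P[(d[l==i]>0)]
            top=P[P[:,2]>np.percentile(P[:,2],95)-.006]
            print(nm,c[i].round(1),st[i,4],'med',np.median(P,0).round(3),'zmax',P[:,2].max().round(3),'topmean',top.mean(0).round(4),len(top),'rng',np.ptp(top,axis=0).round(3))
f=np.load('top0.npz');p,d,K,E=f['p'],f['d'],f['K'],f['E'];C=cloud(d,K,E)
u,v=np.meshgrid(np.arange(512),np.arange(384))
def rect(nm,m):
    P=C[m];q=(P[:,:2]*1000).astype(np.float32);r=cv2.minAreaRect(q);print(nm,len(q),P[:,2].mean().round(4),r)
z=C[...,2]
box=(u>120)&(u<165)&(v>155)&(v<255)
rect('racktop',box&(abs(z-.045)<.004))
box=(u>180)&(u<320)&(v>135)&(v<235)
rect('board',box&(abs(z-.018)<.004))
m=box&(abs(z-.108)<.004);rect('ringtop',m)
print(cv2.minEnclosingCircle((C[m][:,:2]*1000).astype(np.float32)))
cv2.imwrite('pics/crop.png',cv2.resize(p[120:270,100:320],None,fx=3.5,fy=3.5,interpolation=cv2.INTER_CUBIC))
```

```text
== top
red [432.6  72.3] 57 med [ 0.89  -0.55   0.049] zmax 0.053 topmean [ 0.8898 -0.5497  0.0491] 51 rng [0.036 0.034 0.007]
red [422.3  91.1] 17 med [ 0.835 -0.517  0.049] zmax 0.052 topmean [ 0.8339 -0.5162  0.0497] 13 rng [0.015 0.019 0.006]
red [138.2 228.8] 94 med [0.454 0.264 0.104] zmax 0.109 topmean [0.4545 0.2674 0.1056] 56 rng [0.026 0.016 0.006]
red [109.  234.4] 43 med [0.442 0.351 0.066] zmax 0.074 topmean [0.4417 0.3506 0.0683] 25 rng [0.016 0.017 0.009]
red [175.3 255.9] 158 med [0.385 0.163 0.13 ] zmax 0.137 topmean [0.3835 0.1658 0.1314] 113 rng [0.038 0.035 0.009]
green [134.6 180.4] 106 med [0.583 0.276 0.103] zmax 0.109 topmean [0.5833 0.2803 0.105 ] 57 rng [0.027 0.017 0.007]
green [375.5 241.3] 251 med [ 0.415 -0.377  0.021] zmax 0.031 topmean [ 0.4139 -0.3791  0.023 ] 150 rng [0.097 0.029 0.011]
yel [ 32.1 101.2] 215 med [0.809 0.57  0.065] zmax 0.077 topmean [0.8173 0.5725 0.0717] 85 rng [0.048 0.049 0.009]
== side
red [141.2 153.4] 66 med [0.431 0.356 0.061] zmax 0.073 topmean [0.4351 0.3587 0.0703] 24 rng [0.02  0.023 0.006]
red [161.7 159.5] 184 med [0.45
[... 629 characters left out ...]
815 0.278  0.1045] 36 rng [0.027 0.018 0.008]
green [311.5 353.7] 594 med [ 0.406 -0.383  0.022] zmax 0.028 topmean [ 0.4095 -0.3812  0.0234] 433 rng [0.098 0.031 0.008]
yel [204.5  84.8] 122 med [0.799 0.563 0.065] zmax 0.077 topmean [0.8086 0.5668 0.0716] 47 rng [0.039 0.051 0.009]
racktop 923 0.0444 ((518.7255859375, 274.2975158691406), (214.65481567382812, 57.222747802734375), 5.762989521026611)
board 3070 0.017 ((573.3236083984375, -30.454193115234375), (170.06005859375, 319.5514831542969), 12.707655906677246)
ringtop 1092 0.1069 ((556.6673583984375, 42.80678176879883), (140.99375915527344, 142.0236358642578), 80.1169204711914)
((556.8341064453125, 42.76486587524414), 71.59632873535156)
```

View pics/crop.png

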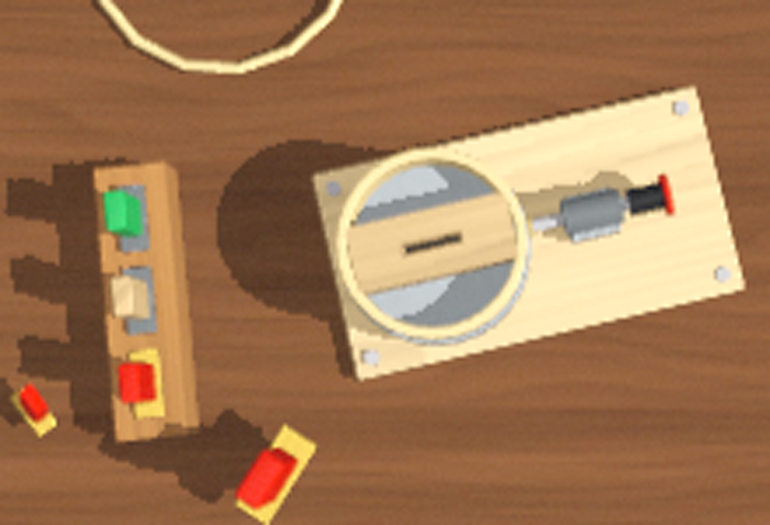

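```bash
cat >> h.py <<'E'
def delta(target,yawdeg):
    "full shift (tool axes) and rotvec from measured pose to a down-pointing target"
    T=T_tool(telemetry.observe());Rt=R.from_euler('xyz',[np.pi,0,np.radians(yawdeg)]).as_matrix()
    sh=T[:3,:3].T@(np.array(target)-T[:3,3]);rv=R.from_matrix(T[:3,:3].T@Rt).as_rotvec()
    print('shift',sh.round(4),'rv',rv.round(4),'dist',np.linalg.norm(sh).round(3));return sh,rv
E
python3 - <<'E'
from h import *
f=np.load('top0.npz');p,d,K,E=f['p'],f['d'],f['K'],f['E'];C=cloud(d,K,E)
g=cv2.cvtColor(p,cv2.COLOR_BGR2GRAY);m=np.zeros_like(g);m[175:205,208:242]=1
mm=((g<75)&(m>0)).astype(np.uint8);k,l,st,c=cv2.connectedComponentsWithStats(mm)
for i in range(1,k):
  if st[i,4]>5:
    q=np.argwhere(l==i)[:,::-1].astype(np.float32);print(c[i],st[i],cv2.minAreaRect(q),plane(*c[i],K,E,.108))
f=np.load('side0.npz');p,d,K,E=f['p'],f['d'],f['K'],f['E']
g=cv2.cvtColor(p,cv2.COLOR_BGR2GRAY);print(g[170:195,225:260][::3,::3])
delta([.4545,.2675,.231],185.8)
E
```

```text
[[154 155 158 156 161 184 180 174 164 152 141 129]
 [160 155 154 158 158 156 159 174 161 150 141 126]
 [156 158 133 120 159 158 161 154 151 148 136 113]
 [146 150 153 159 126 128 160 163 160 160 154 102]
 [113 122 149 148 152 153 124 141 162 167 164 159]
 [114 117 114 127 150 148 156 159 159 161 163 170]
 [109 113 113 116 117 139 151 148 155 161 159 160]
 [142 111 114 112 112 117 118 144 150 147 149 194]
 [174 145 135 107 113 115 115 114 121 173 202 191]]
shift [-3.221e-01 -2.072e-01  1.000e-04] rv [-9.00e-04 -2.00e-04 -4.83e-01] dist 0.383
```

Emit:
carry_out --pt "-0.032 -0.021 0 0 0 -0.048 0" --pt "-0.075 -0.048 0 0 0 -0.11 0" --pt "-0.125 -0.08 0 0 0 -0.18 0" --pt "-0.175 -0.113 0 0 0 -0.26 0" --pt "-0.225 -0.145 0 0 0 -0.33 0" --pt "-0.27 -0.174 0 0 0 -0.4 0" --pt "-0.305 -0.197 0 0 0 -0.46 0" --pt "-0.322 -0.207 0 0 0 -0.483 0" --pt "-0.322 -0.207 0 0 0 -0.483 0"

```text
clock: 1.27
position: [0.4553, 0.2665, 0.2312]
tool_rot: [-3.141, -0.0, -3.043]
force: [-0.3, 1.4, -0.3]
grip_width: 0.0855
```

Run:
```python
from h import *
s=telemetry.observe();print(s['clock'],s['position'],s['tool_rot'],s['qpos'].round(2))
p,d,K,E=grab('wrist');cv2.imwrite('pics/wrist1.png',p);np.savez('wrist1.npz',p=p,d=d,K=K,E=E)
C=cloud(d,K,E)
hsv=cv2.cvtColor(p,cv2.COLOR_BGR2HSV);h,s,v=[hsv[...,i].astype(int) for i in range(3)]
m=((h<5)|(h>175))&(s>180)&(v>90)
k,l,st,c=cv2.connectedComponentsWithStats(m.astype(np.uint8))
for i in range(1,k):
    if st[i,4]<50: continue
    P=C[(l==i)&(d>0)];print(c[i],st[i],np.median(P,0).round(3),P[:,2].max())
    t=P[abs(P[:,2]-.107)<.003]
    if len(t)>20: print('top',len(t),t.mean(0).round(4),cv2.minAreaRect((t[:,:2]*1000).astype(np.float32)))
```

```text
1.275 [0.45532116 0.2665492  0.2311949 ] [-3.14117070e+00 -4.45389777e-05 -3.04308286e+00] [-0.59  0.37 -0.06  1.85  0.03  0.92  1.  ]
[91.90285714 23.5847619 ] [ 44   0  79  61 525] [0.323 0.088 0.023] 0.028365203924597016
[257.70189274 177.11514196] [250 157  17  41 634] [0.451 0.269 0.107] 0.1097078175973491
top 503 [0.4545 0.2691 0.1074] ((455.1877746582031, 269.5086364746094), (28.245285034179688, 14.45389461517334), 5.368392467498779)
[301.25225225 174.48798799] [284 158  37  33 666] [0.465 0.324 0.014] 0.01708495673590693
```

View pics/wrist1.png

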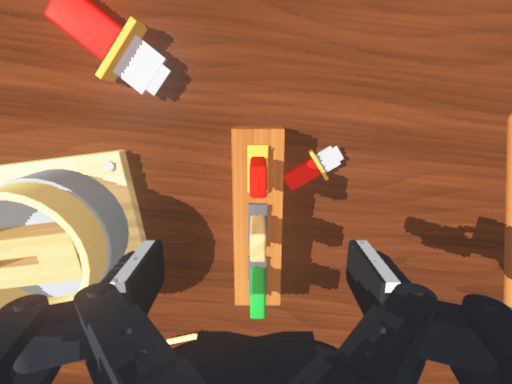

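The rack key shows at wrist pixel (258,177) with its top at z 0.107, as expected for the middle size. The two decoys have since toppled by themselves, and they lie clear below finger height.

Run:
```python
from h import *
print(telemetry.observe()['position']);delta([.4547,.2685,.062],185.6)
```

```text
[0.454554   0.26771104 0.23117512]
shift [-0.0003  0.0008  0.1692] rv [-0.     -0.0003  0.0021] dist 0.169
```

Emit:
carry_out --pt "0 0.001 0.02 0 0 0.002 0" --pt "0 0.001 0.06 0 0 0.002 0" --pt "0 0.001 0.105 0 0 0.002 0" --pt "0 0.001 0.145 0 0 0.002 0" --pt "0 0.001 0.165 0 0 0.002 0" --pt "0 0.001 0.169 0 0 0.002 0" --pt "0 0.001 0.169 0 0 0.002 120" --pt "0 0.001 0.169 0 0 0.002 255" --pt "0 0.001 0.169 0 0 0.002 255" --pt "0 0.001 0.169 0 0 0.002 255" --force 50

```text
clock: 2.58
position: [0.4547, 0.269, 0.0628]
tool_rot: [3.141, 0.001, -3.043]
force: [-4.2, -2.0, 11.2]
grip_width: 0.0154
```

Emit:
carry_out --pt "0 0 0 0 0 0 255" --pt "0 0 0 0 0 0 255" --pt "0 0 0 0 0 0 255"

```text
clock: 2.95
position: [0.4547, 0.269, 0.0628]
tool_rot: [3.141, 0.001, -3.043]
force: [-1.8, -0.9, 8.3]
grip_width: 0.015
```

Emit:
carry_out --pt "0 0 -0.01 0 0 0 255" --pt "0 0 -0.03 0 0 0 255" --pt "0 0 -0.065 0 0 0 255" --pt "0 0 -0.105 0 0 0 255" --pt "0 0 -0.145 0 0 0 255" --pt "0 0 -0.165 0 0 0 255" --pt "0 0 -0.17 0 0 0 255" --pt "0 0 -0.17 0 0 0 255"

```text
clock: 3.95
position: [0.4543, 0.2687, 0.2321]
tool_rot: [-3.141, -0.0, -3.042]
force: [-0.4, -0.1, -1.9]
grip_width: 0.0153
```

Run:
```python
from h import *
s=telemetry.observe();print(s['clock'],s['position'],s['force'],s['grip_width'])
for n in('wrist','side'):
    p,d,K,E=grab(n);cv2.imwrite(f'pics/{n}2.png',p);np.savez(f'{n}2.npz',p=p,d=d,K=K,E=E)
delta([.465,.045,.25],102.7)
```

```text
3.95 [0.45426433 0.2687438  0.23205257] [-0.37337221 -0.1332018  -1.94391861] 0.015320449980665037
shift [ 0.0113 -0.2236 -0.0184] rv [-1.5000e-03 -5.0000e-04  1.4484e+00] dist 0.225
```

View pics/wrist2.png

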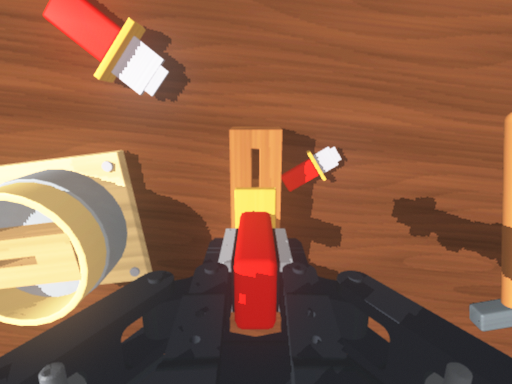

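View pics/side2.png

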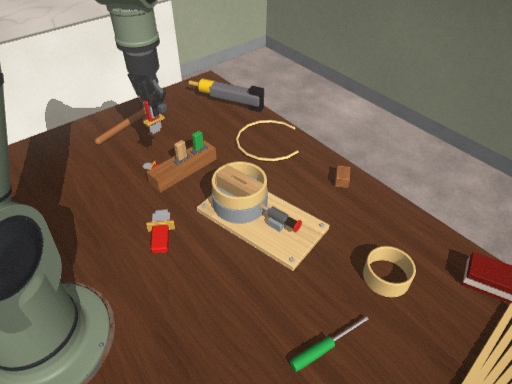

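The key is in the grip, upright. Next I'll move near the slot, about 70 mm off on the plunger side, and look with the wrist camera.

Run:
```python
from h import *
delta([.572,-.026,.25],102.7)
```

```text
shift [-0.0881 -0.3049 -0.0185] rv [-1.5000e-03 -5.0000e-04  1.4484e+00] dist 0.318
```

Emit:
carry_out --pt "0 -0.01 -0.0185 0 0 0.05 255" --pt "-0.008 -0.03 -0.0185 0 0 0.15 255" --pt "-0.018 -0.065 -0.0185 0 0 0.31 255" --pt "-0.03 -0.105 -0.0185 0 0 0.48 255" --pt "-0.042 -0.145 -0.0185 0 0 0.65 255" --pt "-0.054 -0.185 -0.0185 0 0 0.82 255" --pt "-0.065 -0.225 -0.0185 0 0 0.99 255" --pt "-0.076 -0.262 -0.0185 0 0 1.16 255" --pt "-0.084 -0.29 -0.0185 0 0 1.32 255" --pt "-0.088 -0.305 -0.0185 0 0 1.45 255"

```text
clock: 5.3
position: [0.5722, -0.0276, 0.2498]
tool_rot: [-3.14, 0.001, 1.784]
force: [-0.6, 0.3, -1.1]
grip_width: 0.0155
```

Emit:
carry_out --pt "0 0 0 0 0 0 255" --pt "0 0 0 0 0 0 255" --pt "0 0 0 0 0 0 255"

```text
clock: 5.68
position: [0.572, -0.025, 0.2507]
tool_rot: [-3.141, -0.0, 1.794]
force: [1.3, 0.9, -1.8]
grip_width: 0.0154
```

Run:
```python
from h import *
s=telemetry.observe();print(s['clock'],s['position'],s['tool_rot'],s['force'],s['grip_width'])
p,d,K,E=grab('wrist');cv2.imwrite('pics/wrist3.png',p);np.savez('wrist3.npz',p=p,d=d,K=K,E=E)
p,d,K,E=grab('side');cv2.imwrite('pics/side3.png',p);np.savez('side3.npz',p=p,d=d,K=K,E=E)
cv2.imwrite('pics/side3c.png',cv2.resize(p[100:250,190:350],None,fx=4,fy=4,interpolation=cv2.INTER_CUBIC))
```

```text
5.675 [ 0.57201512 -0.02502069  0.25065513] [-3.14138252e+00 -3.57025630e-04  1.79360584e+00] [ 1.28172619  0.9219489  -1.77291194] 0.015384659811454347
```

View pics/wrist3.png

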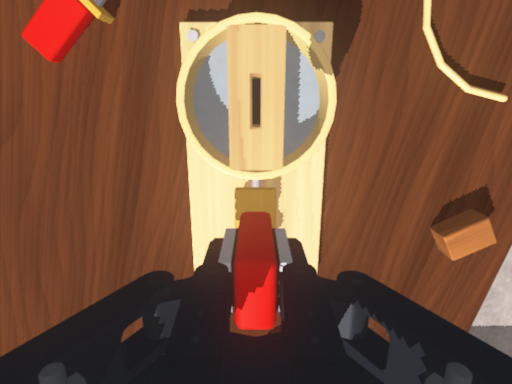

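View pics/side3c.png

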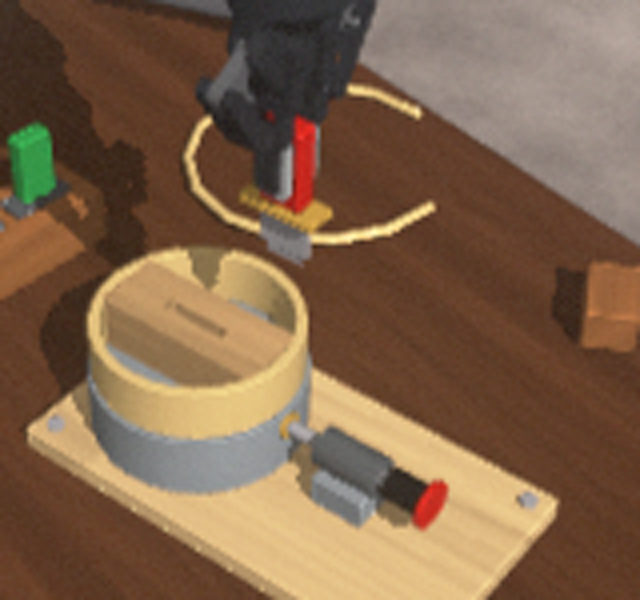

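The slot is plainly visible at wrist pixel (256,101), spanning rows 75 to 127, aligned with the blade.

Run:
```python
from h import *
f=np.load('wrist3.npz');p,d,K,E=f['p'],f['d'],f['K'],f['E'];C=cloud(d,K,E)
g=cv2.cvtColor(p,cv2.COLOR_BGR2GRAY)
m=np.zeros_like(g);m[65:140,240:275]=1
mm=((g<60)&(m>0)).astype(np.uint8);k,l,st,c=cv2.connectedComponentsWithStats(mm)
for i in range(1,k):
  if st[i,4]>20: print(st[i],c[i],plane(*c[i],K,E,.1055).round(4))
print(g[100,240:275]); print(g[65:140,256])
for u,v in((250.5,74),(262.5,74),(250.5,128),(262.5,128)): print(plane(u,v,K,E,.108).round(4))
z=C[...,2];u,v=np.meshgrid(np.arange(512),np.arange(384));b=(v<185)&(u>170)&(u<345)
m=b&(abs(z-.108)<.004);print(C[m].mean(0),cv2.minEnclosingCircle((C[m][:,:2]*1000).astype(np.float32)))
# crossbar sides: tan-brown
mk=b&(z>.1)&(u>222)&(u<292)&(v>30)&(v<165)
for vv in range(40,160,20):
  uu=np.where(mk[vv])[0];a,e=plane(uu.min()-.5,vv,K,E,.108),plane(uu.max()+.5,vv,K,E,.108);print(vv,uu.min(),uu.max(),((a+e)/2).round(4),np.linalg.norm(a-e).round(4))
f=np.load('side3.npz');p,d,K,E=f['p'],f['d'],f['K'],f['E']
g=cv2.cvtColor(p,cv2.COLOR_BGR2GRAY)
a=[(167/4+190,301/4+100),(226/4+190,335/4+100)]
print('side slot',plane(*np.mean(a,0),K,E,.108).round(4))
```

```text
[204 208 211 213 214 214 213 214 214 199 171 148 105  66  66  67  67  67
  68  71 136 192 208 212 214 214 213 214 214 215 216 217 216 214 213]
[207 208 206 208 208 208 208 204 192 177 181 155 108  93  72  67  68  68
  67  68  67  68  67  65  67  67  68  66  67  67  67  67  65  66  66  67
  66  67  65  67  65  67  65  66  65  66  67  66  66  65  67  66  67  66
  66  66  67  68  71  93 114 119 157 190 202 211 211 211 211 212 211 212
 212 212 212]
[0.5487 0.0653 0.108 ]
[0.5589 0.0676 0.108 ]
[0.5587 0.0202 0.108 ]
[0.5694 0.0226 0.108 ]
[0.55700493 0.04832189 0.10852705] ((557.9154052734375, 43.62338638305664), 72.01101684570312)
40 226 285 [0.547  0.0926 0.108 ] 0.0508
60 227 284 [0.5504 0.0773 0.108 ] 0.0499
80 227 284 [0.554  0.0615 0.108 ] 0.0507
100 226 283 [0.5569 0.0449 0.108 ] 0.0516
120 228 283 [0.5616 0.0282 0.108 ] 0.0507
140 229 282 [0.5655 0.0106 0.108 ] 0.0497
side slot [0.5553 0.0406 0.108 ]
```

Run:
```python
from h import *
delta([.557,.0433,.172],102.7)
```

```text
shift [0.0703 0.0004 0.0788] rv [-0.     -0.0002  0.0001] dist 0.106
```

Emit:
carry_out --pt "0.015 0 0 0 0 0 255" --pt "0.04 0 0 0 0 0 255" --pt "0.062 0 0.01 0 0 0 255" --pt "0.07 0.0005 0.03 0 0 0 255" --pt "0.07 0.0005 0.055 0 0 0 255" --pt "0.07 0.0005 0.074 0 0 0 255" --pt "0.07 0.0005 0.079 0 0 0 255" --pt "0.07 0.0005 0.079 0 0 0 255"

```text
clock: 6.78
position: [0.5574, 0.043, 0.1721]
tool_rot: [3.142, -0.0, 1.791]
force: [-0.9, -1.0, -1.9]
grip_width: 0.0158
```

Run:
```python
from h import *
s=telemetry.observe();print(s['clock'],s['position'],s['tool_rot'],s['force'])
p,d,K,E=grab('side')
cv2.imwrite('pics/side4c.png',cv2.resize(p[110:260,190:310],None,fx=4,fy=4,interpolation=cv2.INTER_CUBIC))
delta([.557,.0433,.125],102.7)
```

```text
6.775 [0.55742936 0.04303184 0.17208768] [ 3.14152887e+00 -9.43273720e-05  1.79128509e+00] [-0.86940548 -1.01663779 -1.94432764]
shift [ 0.0005 -0.0006  0.0474] rv [ 0.0007 -0.0001 -0.0014] dist 0.047
```

View pics/side4c.png

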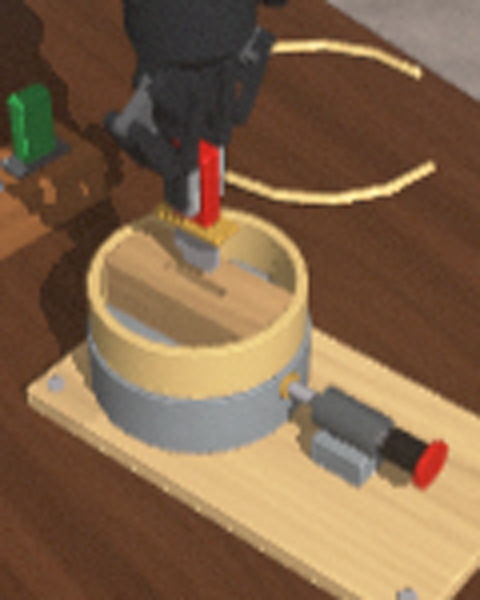

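Emit:
carry_out --pt "0 0 0.006 0 0 0 255" --pt "0 0 0.01 0 0 0 255" --pt "0 0 0.014 0 0 0 255" --pt "0 0 0.018 0 0 0 255" --pt "0 0 0.022 0 0 0 255" --pt "0 0 0.022 0 0 0 255"

```text
clock: 7.58
position: [0.5573, 0.0425, 0.1495]
tool_rot: [-3.141, -0.0, 1.791]
force: [0.4, 0.6, -1.3]
grip_width: 0.0154
```

No contact force with about 12 mm inserted. I'll go on down.

Emit:
carry_out --pt "0 0 0.006 0 0 0 255" --pt "0 0 0.012 0 0 0 255" --pt "0 0 0.017 0 0 0 255" --pt "0 0 0.02 0 0 0 255" --pt "0 0 0.022 0 0 0 255" --pt "0 0 0.023 0 0 0 255" --pt "0 0 0.023 0 0 0 255"

```text
clock: 8.45
position: [0.5575, 0.0425, 0.1268]
tool_rot: [3.142, 0.0, 1.791]
force: [0.1, -0.2, -2.2]
grip_width: 0.0156
```

Run:
```python
from h import *
s=telemetry.observe();print(s['clock'],s['position'],s['tool_rot'],s['force'])
p,d,K,E=grab('side')
cv2.imwrite('pics/side5c.png',cv2.resize(p[110:260,190:310],None,fx=4,fy=4,interpolation=cv2.INTER_CUBIC))
```

```text
8.45 [0.55747856 0.04251445 0.12683379] [3.14151852e+00 3.18319239e-05 1.79072855e+00] [ 0.06284465 -0.19890729 -2.22935833]
```

View pics/side5c.png

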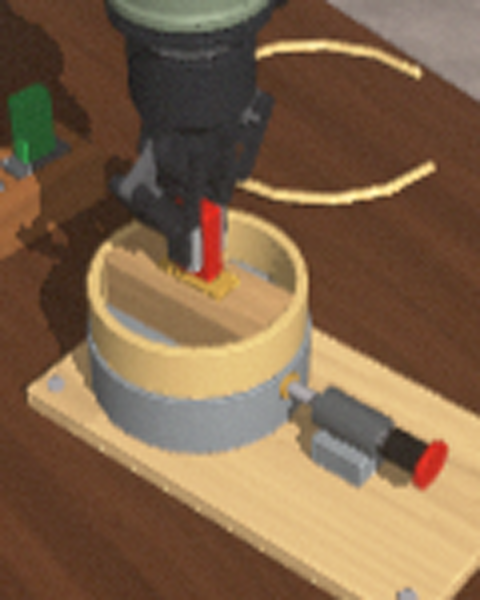

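Emit:
carry_out --pt "0 0 0.001 0 0 0 255" --pt "0 0 0.002 0 0 0 255" --pt "0 0 0.002 0 0 0 255"

```text
clock: 8.88
position: [0.5576, 0.0426, 0.1258]
tool_rot: [3.141, -0.0, 1.791]
force: [-6.2, -0.3, 19.9]
grip_width: 0.0156
```

The collar is seated, with 20 N of upward reaction at z 0.1258 against 0.1258 predicted. I'll ease off and release.

Emit:
carry_out --pt "0 0 -0.001 0 0 0 255" --pt "0 0 -0.001 0 0 0 150" --pt "0 0 -0.001 0 0 0 60" --pt "0 0 -0.001 0 0 0 0" --pt "0 0 -0.001 0 0 0 0" --pt "0 0 -0.001 0 0 0 0" --pt "0 0 -0.001 0 0 0 0" --pt "0 0 -0.001 0 0 0 0"

```text
clock: 9.88
position: [0.5574, 0.0425, 0.1258]
tool_rot: [-3.142, 0.0, 1.791]
force: [-0.2, -0.3, 0.1]
grip_width: 0.0853
```

Emit:
carry_out --pt "0 0 -0.01 0 0 0 0" --pt "0 0 -0.04 0 0 0 0" --pt "0 0 -0.08 0 0 0 0" --pt "0 0 -0.115 0 0 0 0" --pt "0 0 -0.125 0 0 0 0" --pt "0 0 -0.125 0 0 0 0"

```text
clock: 10.62
position: [0.5575, 0.0426, 0.2512]
tool_rot: [3.141, -0.0, 1.791]
force: [0.3, 0.3, -0.6]
grip_width: 0.0856
```

Run:
```python
from h import *
s=telemetry.observe();print(s['clock'],s['position'],s['tool_rot'],s['force'],s['grip_width'])
p,d,K,E=grab('wrist');cv2.imwrite('pics/wrist6.png',p);C=cloud(d,K,E)
hsv=cv2.cvtColor(p,cv2.COLOR_BGR2HSV);h,s,v=[hsv[...,i].astype(int) for i in range(3)]
m=((h<5)|(h>175))&(s>180)&(v>90)&(abs(C[...,2]-.17)<.004);P=C[m]
print(len(P),P.mean(0),cv2.minAreaRect((P[:,:2]*1000).astype(np.float32)))
p,d,K,E=grab('side');C=cloud(d,K,E);cv2.imwrite('pics/side6c.png',cv2.resize(p[110:260,190:340],None,fx=4,fy=4,interpolation=cv2.INTER_CUBIC))
delta([.5943,-.1232,.25],102.7)
```

```text
10.625 [0.55749796 0.0425956  0.25120736] [ 3.14072176e+00 -1.27297735e-04  1.79082562e+00] [ 0.28331891  0.30120338 -0.60456913] 0.08562033456242255
684 [0.55816206 0.04441358 0.17037629] ((558.1249389648438, 43.758216857910156), (14.390695571899414, 28.06320571899414), 13.16517162322998)
shift [-1.699e-01  2.000e-04 -1.000e-04] rv [-0.0013 -0.     -0.0016] dist 0.17
```

View pics/side6c.png

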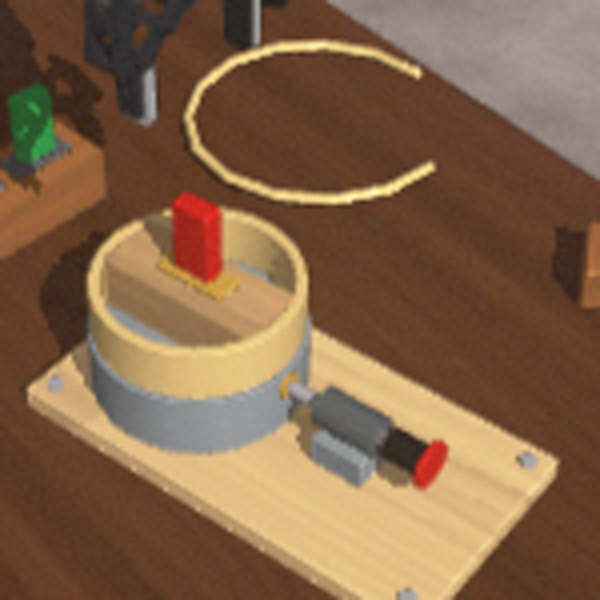

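View pics/wrist6.png

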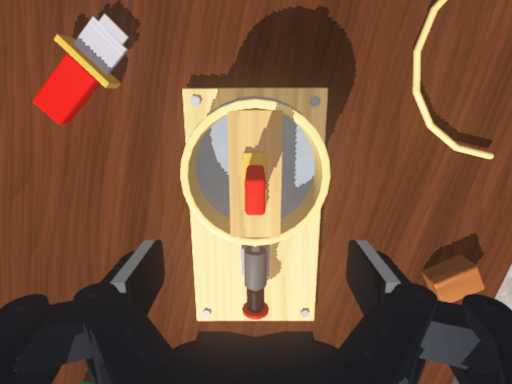

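Key is home: top at z 0.1704 against 0.170 expected, centred at wrist (256,190). Next is the knob.

Emit:
carry_out --pt "-0.02 0 0 0 0 0 0" --pt "-0.055 0 0 0 0 0 0" --pt "-0.1 0 0 0 0 0 0" --pt "-0.14 0 0 0 0 0 0" --pt "-0.165 0 0 0 0 0 0" --pt "-0.17 0 0 0 0 0 0" --pt "-0.17 0 0 0 0 0 0"

```text
clock: 11.6
position: [0.5942, -0.1229, 0.25]
tool_rot: [-3.14, -0.001, 1.791]
force: [0.2, 0.7, -0.2]
grip_width: 0.0855
```

Run:
```python
from h import *
s=telemetry.observe();print(s['clock'],s['position'],s['tool_rot'],s['grip_width'])
p,d,K,E=grab('wrist');cv2.imwrite('pics/wrist7.png',p);C=cloud(d,K,E);np.savez('wrist7.npz',p=p,d=d,K=K,E=E)
hsv=cv2.cvtColor(p,cv2.COLOR_BGR2HSV);h,s,v=[hsv[...,i].astype(int) for i in range(3)]
y=np.array([-.2198,.9755]);x=np.array([.9755,.2198])
o=np.array([.5573,.043])
J=np.stack([(C[...,:2]-o)@x,(C[...,:2]-o)@y+.075,C[...,2]],-1)
reg=(abs(J[...,0])<.03)&(J[...,1]<-.02)&(J[...,1]>-.13)&(J[...,2]>.03)
red=((h<6)|(h>174))&(s>150)&reg
blk=(v<60)&reg
for n,m in(('red',red),('blk',blk)):
    P=J[m];print(n,len(P),np.median(P,0).round(4),np.percentile(P,[2,98],axis=0).round(4))
t=J[reg&(J[...,2]>.060)]
for a in range(-120,-20,6):
    q=t[(t[:,1]*1e3>a)&(t[:,1]*1e3<a+6)]
    if len(q): print(a,len(q),q[:,0].min().round(4),q[:,0].max().round(4),q[:,2].max().round(4))
```

```text
11.6 [ 0.59421494 -0.12287417  0.24996982] [-3.14032169e+00 -5.98876617e-04  1.79081176e+00] 0.0855331381668714
red 119 [ 0.0004 -0.1098  0.0696] [[-0.0139 -0.1122  0.0626]
 [ 0.0154 -0.1086  0.0733]]
blk 14048 [ 2.000e-04 -7.860e-02  3.368e-01] [[-0.0289 -0.0852  0.3246]
 [ 0.029  -0.0747  0.3479]]
-114 175 -0.0152 0.0159 0.0735
-108 94 -0.0096 0.0104 0.0681
-102 95 -0.0095 0.0104 0.0687
-96 99 -0.0094 0.0103 0.0676
-90 3647 -0.0202 0.0213 0.3401
-84 5486 -0.03 0.03 0.3456
-78 5042 -0.03 0.03 0.349
-72 142 -0.0124 0.0134 0.0714
-66 141 -0.0124 0.0134 0.0711
-60 144 -0.0123 0.0133 0.0715
-54 136 -0.0122 0.0133 0.0706
-48 147 -0.0121 0.0132 0.0716
-42 148 -0.012 0.0132 0.0706
-36 147 -0.012 0.013 0.0711
-30 862 -0.0118 0.013 0.3932
-24 16 -0.0015 0.0037 0.0614
```

View pics/wrist7.png

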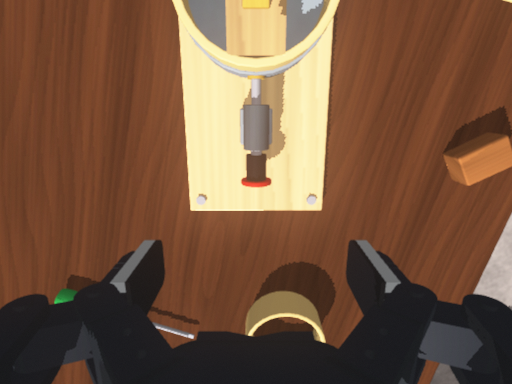

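The knob is at wrist (257,167) with the red disc at row 182, within 1 to 2 mm of expected. I'll descend over it, and close at 80 N.

Emit:
carry_out --pt "0 0.0005 0.02 0 0 0 0" --pt "0 0.0005 0.06 0 0 0 0" --pt "0 0.0005 0.11 0 0 0 0" --pt "0 0.0005 0.155 0 0 0 0" --pt "0 0.0005 0.19 0 0 0 0" --pt "0 0.0005 0.207 0 0 0 0" --pt "0 0.0005 0.212 0 0 0 0" --pt "0 0.0005 0.212 0 0 0 0" --force 80

```text
clock: 12.65
position: [0.5955, -0.1232, 0.0396]
tool_rot: [3.141, 0.0, 1.791]
force: [0.7, 0.3, -0.4]
grip_width: 0.0855
```

Emit:
carry_out --pt "0 0 0 0 0 0 100" --pt "0 0 0 0 0 0 255" --pt "0 0 0 0 0 0 255" --pt "0 0 0 0 0 0 255" --pt "0 0 0 0 0 0 255" --pt "0 0 0 0 0 0 255"

```text
clock: 13.4
position: [0.595, -0.1233, 0.0392]
tool_rot: [3.142, -0.0, 1.791]
force: [-3.6, 0.1, 8.7]
grip_width: 0.0197
```

Run:
```python
from h import *
s=telemetry.observe();print(s['clock'],s['position'],s['tool_rot'],s['force'],s['grip_width'])
p,d,K,E=grab('side');cv2.imwrite('pics/side8c.png',cv2.resize(p[130:280,190:340],None,fx=4,fy=4,interpolation=cv2.INTER_CUBIC))
```

```text
13.4 [ 0.59500073 -0.12332091  0.03924675] [ 3.14151940e+00 -7.63792938e-05  1.79062309e+00] [-3.57749397  0.13012978  8.72453199] 0.01967215758699642
```

View pics/side8c.png

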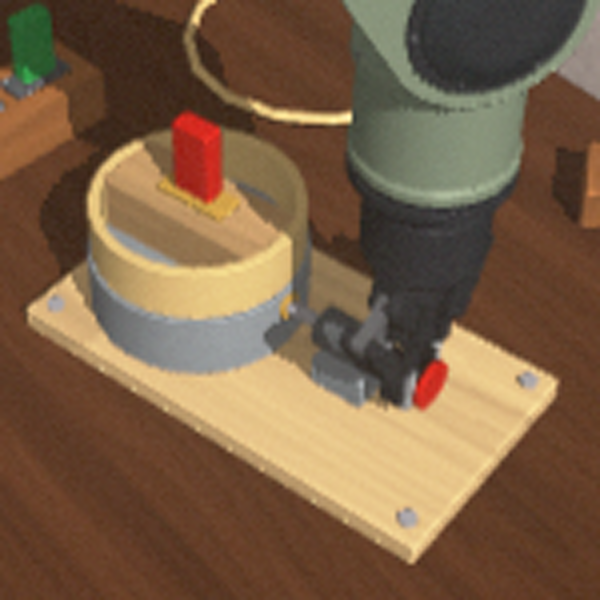

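The fingers are on the knob, just inside the red disc. I'll pull back along tool -x.

Emit:
carry_out --pt "-0.003 0 0 0 0 0 255" --pt "-0.007 0 0 0 0 0 255" --pt "-0.011 0 0 0 0 0 255" --pt "-0.015 0 0 0 0 0 255" --pt "-0.018 0 0 0 0 0 255" --pt "-0.021 0 0 0 0 0 255" --pt "-0.023 0 0 0 0 0 255" --pt "-0.023 0 0 0 0 0 255"

```text
clock: 14.45
position: [0.5999, -0.1448, 0.0392]
tool_rot: [-3.141, -0.001, 1.791]
force: [-4.8, 6.3, 11.2]
grip_width: 0.02
```

Emit:
carry_out --pt "-0.001 0 0 0 0 0 255" --pt "-0.002 0 0 0 0 0 255" --pt "-0.002 0 0 0 0 0 255" --pt "-0.002 0 0 0 0 0 255"

```text
clock: 14.95
position: [0.6003, -0.1466, 0.0392]
tool_rot: [-3.141, -0.002, 1.791]
force: [-4.9, 6.5, 11.9]
grip_width: 0.0196
```

Run:
```python
from h import *
s=telemetry.observe();print(s['clock'],s['position'],s['force'],s['grip_width'],np.hypot(*(s['position'][:2]-[.595,-.1233])))
p,d,K,E=grab('side');cv2.imwrite('pics/side9c.png',cv2.resize(p[130:280,190:340],None,fx=4,fy=4,interpolation=cv2.INTER_CUBIC))
C=cloud(d,K,E);hsv=cv2.cvtColor(p,cv2.COLOR_BGR2HSV);h,s,v=[hsv[...,i].astype(int) for i in range(3)]
m=((h<5)|(h>175))&(s>200)&(v>90)
k,l,st,c=cv2.connectedComponentsWithStats(m.astype(np.uint8))
for i in range(1,k):
    if st[i,4]>12: print(c[i].round(1),st[i,4],np.median(C[(l==i)&(d>0)],0).round(4),C[l==i][:,2].max().round(4))
p,d,K,E=grab('top');cv2.imwrite('pics/top9.png',p)
```

```text
14.95 [ 0.60028237 -0.14655802  0.03922496] [-4.86352575  6.48583651 11.85923541] 0.01959302594575297 0.02385034002278288
[239.  168.3] 207 [0.5517 0.0369 0.15  ] 0.1713
[159.4 238.9] 450 [0.3208 0.0684 0.0221] 0.8181
[305.  229.9] 50 [ 0.598  -0.1643  0.0626] 0.073
[491.5 271.6] 883 [ 0.849  -0.5136  0.0481] 0.8181
```

View pics/side9c.png

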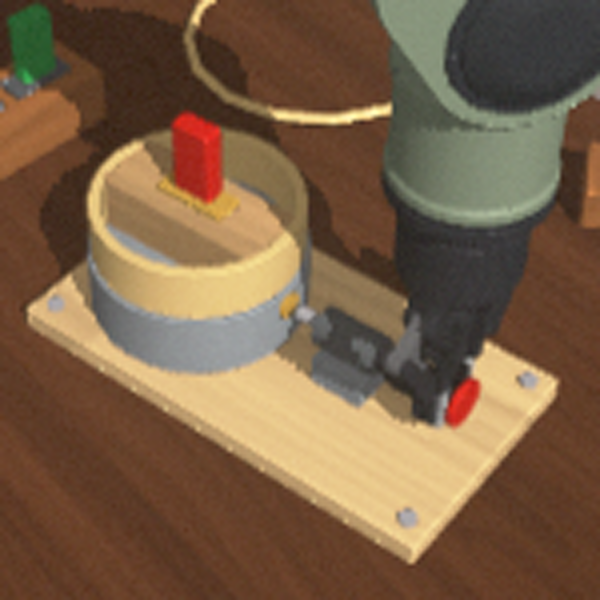

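View pics/top9.png

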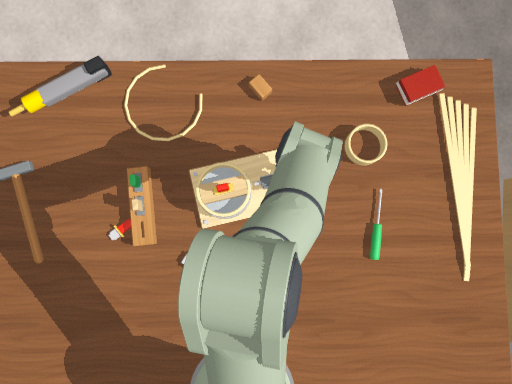

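Emit:
carry_out --pt "-0.0005 0 0 0 0 0 255" --pt "-0.001 0 0 0 0 0 255" --pt "-0.001 0 0 0 0 0 255" --pt "-0.001 0 0 0 0 0 255"

```text
clock: 15.55
position: [0.6003, -0.1468, 0.0392]
tool_rot: [-3.141, -0.003, 1.792]
force: [-6.9, 10.3, 14.1]
grip_width: 0.0192
```

The plunger is against its stop: TCP travel has stalled at 24.1 mm and the reaction is rising. I'll hand in.

Run:
```python
from h import *
print(ticket.job_done());s=telemetry.observe();print(s['clock'],s['position'],s['force'],s['grip_width'])
```

```text
the job is handed in; nothing more can be done
None
the job is handed in; nothing more can be done
```

I put the red middle-sized key from the rack into the former's slot and let go. Then I gripped the plunger knob, pulled it back to its stop and handed in the job while still holding it, at about 15.6 s. `ticket.job_done()` gave no verdict.

**Key:** its top measured z 0.1704 m against 0.170 m expected when fully home. It was centred about 1 mm from my slot estimate and looked upright. In the last side view it was still standing there, clear of the arm.

**Plunger:** the tool travelled 24.1 mm, and the red disc had moved about 23.9 mm in the side camera. The reaction force rose over the last millimetre, which fits the stop. The gripper opening read about 19 mm on the 22 mm knob, slightly low, as it also was on the key.

**Things left alone:** the green and pale tools, the hoop and the screwdriver look unmoved in the last top view; I did not measure them again.

**Disagreements:** my slot position estimates from the different cameras differed by 1–3 mm, within the fit. The two unlisted decoy keys, which stood loose on the bench, fell over by themselves early on, before the arm came near them.

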